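# Put the label rolls back into their own lanes

### The arm

A 6-joint arm with a two-finger parallel gripper is mounted at the origin on a cart in front of the work surface, level with it; the furniture and walls round the work are solid. World frame = base frame: x ahead of the robot, y to its left, z up, the work surface at z = 0. Lengths are in mm, angles in rad, forces in N, time in s.
With the tool pointing down it reaches from about 300 to 775 mm from the base axis. Payload 14.6 kg.
Tool frame: the origin (TCP) lies midway between the tips of the shut fingers; the grasp point (between the pads) lies 19 mm behind it; y points along the fingers, z is the direction in which the jaws open and shut, and the axes are right-handed (so a half turn about y gives the same grasp; the last joint's range is limited). The gripper opens to 94 mm and grips with 3 to 60 N. Pads are 16 mm wide; open, the fingers measure 119 mm over their backs; the gripper's body (75 mm by 177 mm) begins 78 mm behind the grasp point.
Start: joints at [1.099, 0.3, 1.521, -0, 1.321, -0.067], TCP at [216.606, 505.541, 205.446] pointing down, gripper open.
Joint ranges: [-3.03, 3.03], [-0.79, 2.21], [0.23, 2.52], [-1.04, 4.18], [0, 3.07], [-2.55, 2.55]. Speed limits (rad/s): [2.22, 2.22, 2.57, 3.14, 3.14, 3.14].

### API

Orientations are given as [roll, pitch, yaw] about the fixed x, y, z axes, in that order (R = Rz(yaw) Ry(pitch) Rx(roll)).
In Python, from cell import manip gives the robot as it stands.
- The arm moves only by the tool play_rows, never from a script. Its argument "series" is a list of rows, each a list of 3 entries, a list of its own where there are three numbers: the shift along the tool's x, y, z in m, then the turn about the tool's y in rad, then the closure, from 0 (fully open) to 1 (shut). In form: [[[dx, dy, dz], twist, grip], ...]. A call has 1 to 20 rows; each row is the pose to reach, as a shift and turn from the pose measured when the call began, along the tool's axes at that moment; what a row does not reach only later rows make up. A row lasts 1/10 s, in which the tool goes at most 50 mm and 8.59 degrees, less where a joint would pass 70% of its speed; a pose out of reach is approached as far as the arm can. A call with a gripper value outside its range is refused whole. The fingers move at their own pace and stop on an object; "squeeze" is the grip in N (left out, the last holds). Time passes only in rows, so rows that repeat a pose let the fingers close. It gives the time, the measured TCP pose, the force and the opening at its end, in the units of the state.
- manip.read_state(): the state, without advancing time (a new reading comes with each control period).
- manip.camera(name): name is "scene" or "top"; returns the picture (480x640x3 uint8, red, green, blue); there is no depth.
- manip.camera_params(name): a dict with "K" (3x3 intrinsics, pixels), "dist_coeffs" ([k1, k2, p1, p2, k3] as OpenCV has them; the pictures are not rectified), "rvec" (rotation vector, rad) and "tvec" (3), from world to camera coordinates, as OpenCV has them. Camera axes: x right, y down, z forward; pixel columns grow to the right and rows downward; lengths in mm; the calibration is good to about 2 mm. A picture is of the moment at which its call begins. camera_params takes no time and is no camera call.
- manip.sign_off(): hands the job in, once; it reports no verdict.
The state is a dict: "clock": time; "joints": joint angles; "qd": joint speeds; "effort": joint torques, N m; "eef_pos": TCP position; "eef_rot": TCP orientation; "wrist_force": force on the tool from outside, world axes, zero at the start; "moment": the same for the moment, N m; "finger_gap": finger opening in mm.
Only numpy, scipy, OpenCV 4.12 (cv2) and the standard library are available. Lean on these libraries where they do the work, as an engineer would, in place of code of your own. Each camera call takes 0.05 s, during which the arm holds its last target. There are 200 camera calls.

### The job

Somebody refilled the date-label dispenser carelessly and every roll hangs in another colour's lane: rearrange the four rolls so that each hangs in the lane whose front plate has its own colour, its axle fully down in both notches. The grey lane is a spare where a roll may be parked on the way; keep the rolls off the bench, where crumbs would stick to them. Leave the open cookie jar behind the dispenser where it stands.

Things in the scene. Friction and masses are not known exactly. Their poses are not given: they have to be found in the camera images.
- roll_red_centre (a point): Centre of the red label roll: stiff upright disc, 80 mm across, 26 mm wide, red band round it, 0.16 kg. Steel axle 10 mm thick, 66 mm long through its middle, along the y axis; x and z turn as it spins. Grasp from above across its flat faces (26 mm) near the top: seated, its top is 40 mm above its centre; the lane's cheeks beside both faces reach 10.5 mm above its centre.
- roll_blue_centre (a point): Centre of the blue label roll: stiff upright disc, 80 mm across, 26 mm wide, blue band round it, 0.16 kg. Steel axle 10 mm thick, 66 mm long through its middle, along the y axis; x and z turn as it spins. Grasp from above across its flat faces (26 mm) near the top: seated, its top is 40 mm above its centre; the lane's cheeks beside both faces reach 10.5 mm above its centre.
- roll_green_centre (a point): Centre of the green label roll: stiff upright disc, 80 mm across, 26 mm wide, green band round it, 0.16 kg. Steel axle 10 mm thick, 66 mm long through its middle, along the y axis; x and z turn as it spins. Grasp from above across its flat faces (26 mm) near the top: seated, its top is 40 mm above its centre; the lane's cheeks beside both faces reach 10.5 mm above its centre.
- roll_yellow_centre (a point): Centre of the yellow label roll: stiff upright disc, 80 mm across, 26 mm wide, yellow band round it, 0.16 kg. Steel axle 10 mm thick, 66 mm long through its middle, along the y axis; x and z turn as it spins. Grasp from above across its flat faces (26 mm) near the top: seated, its top is 40 mm above its centre; the lane's cheeks beside both faces reach 10.5 mm above its centre.
- lane_red: Fixed dispenser lane with red sloping front plate; five in a straight row along y, 84 mm apart. Origin: centre of a seated roll (56 mm over the table). x: to the back; y: along the axle; level. Two upright cheeks, 42 mm apart inside, 4 mm thick, each with a notch open upward at x=0: 28 mm wide at z=+10.5 mm, narrowing to a 13 mm slot, bottom z=-5 mm. Disc goes down between cheeks, axle into notches.
- lane_blue: Fixed dispenser lane with blue sloping front plate; five in a straight row along y, 84 mm apart. Origin: centre of a seated roll (56 mm over the table). x: to the back; y: along the axle; level. Two upright cheeks, 42 mm apart inside, 4 mm thick, each with a notch open upward at x=0: 28 mm wide at z=+10.5 mm, narrowing to a 13 mm slot, bottom z=-5 mm. Disc goes down between cheeks, axle into notches.
- lane_green: Fixed dispenser lane with green sloping front plate; five in a straight row along y, 84 mm apart. Origin: centre of a seated roll (56 mm over the table). x: to the back; y: along the axle; level. Two upright cheeks, 42 mm apart inside, 4 mm thick, each with a notch open upward at x=0: 28 mm wide at z=+10.5 mm, narrowing to a 13 mm slot, bottom z=-5 mm. Disc goes down between cheeks, axle into notches.
- lane_yellow: Fixed dispenser lane with yellow sloping front plate; five in a straight row along y, 84 mm apart. Origin: centre of a seated roll (56 mm over the table). x: to the back; y: along the axle; level. Two upright cheeks, 42 mm apart inside, 4 mm thick, each with a notch open upward at x=0: 28 mm wide at z=+10.5 mm, narrowing to a 13 mm slot, bottom z=-5 mm. Disc goes down between cheeks, axle into notches.
- lane_spare: Fixed dispenser lane with grey (spare) sloping front plate; five in a straight row along y, 84 mm apart. Origin: centre of a seated roll (56 mm over the table). x: to the back; y: along the axle; level. Two upright cheeks, 42 mm apart inside, 4 mm thick, each with a notch open upward at x=0: 28 mm wide at z=+10.5 mm, narrowing to a 13 mm slot, bottom z=-5 mm. Disc goes down between cheeks, axle into notches.
- cookie_jar_open: Open clear jar of cookies, 83 mm in diameter and 119 mm high, standing loose behind the dispenser. Origin: centre of its underside.

How it is judged (in metres and radians):
At the end, for the whole second after the job is handed in: Each of the four rolls hangs in the lane of its own colour, axle down in both notches: centre within 12 mm sideways and 4 mm in height of the lane's seat, axle along the lane's y axis within 0.12 rad, at rest; so the grey lane is empty (horizontal distance between roll_red_centre and lane_red below 0.012 m and z of roll_red_centre in the frame of lane_red between -0.004 and 0.004 m and angle between the y axis of roll_red_centre and the y axis of lane_red, either way round below 0.12 rad and linear speed of each of roll_red, roll_blue, roll_green, roll_yellow below 0.02 m/s and horizontal distance between roll_blue_centre and lane_blue below 0.012 m and z of roll_blue_centre in the frame of lane_blue between -0.004 and 0.004 m and angle between the y axis of roll_blue_centre and the y axis of lane_blue, either way round below 0.12 rad and horizontal distance between roll_green_centre and lane_green below 0.012 m and z of roll_green_centre in the frame of lane_green between -0.004 and 0.004 m and angle between the y axis of roll_green_centre and the y axis of lane_green, either way round below 0.12 rad and horizontal distance between roll_yellow_centre and lane_yellow below 0.012 m and z of roll_yellow_centre in the frame of lane_yellow between -0.004 and 0.004 m and angle between the y axis of roll_yellow_centre and the y axis of lane_yellow, either way round below 0.12 rad); the robot touches nothing.
It fails at once if a roll was set down on or dropped to the bench (height (world z) of any of roll_red_centre, roll_blue_centre, roll_green_centre, roll_yellow_centre below 0.045 m).
It fails at once if the cookie jar was knocked or shifted (more than 25 mm) (distance of cookie_jar_open from where it was at the start of the episode above 0.025 m).
It also fails if it takes over 109 s, if anything falls off the work surface, if the arm or the gripper's body presses on something with over 40 N, if the wrist force passes 120 N, or if a joint passes its speed limit or range.

## Working session

There is one attempt and no reset: what is moved stays moved. The work goes in short steps, Python scripts to look and compute and a tool call to move; the robot and the scene stay as the last step left them, time stands still between calls to the robot, and variables do not carry over. Pictures are saved under pics/ and viewed, about 12 in all and at most 16, crops included, and the job is handed in when it is done.

Besides the shell and the picture viewer there is one more tool, called after "Call:" by a JSON object that holds its "api" and its "payload". play_rows: Moves the arm, as the interface text tells. Its arguments: {"type":"object","properties":{"series":{"type":"array","items":{"type":"array"}},"squeeze":{"type":"number"}},"required":["series"]}

```bash
mkdir -p pics; ls; python3 - <<'E'
from cell import manip
import cv2,pprint
pprint.pprint(manip.read_state())
for n in ("scene","top"):
    cv2.imwrite(f"pics/{n}0.png",manip.camera(n)[:,:,::-1]); pprint.pprint(manip.camera_params(n))
E
```

```text
pics
{'clock': 0.0,
 'eef_pos': array([216.48535526, 505.31294062, 204.89785724]),
 'eef_rot': array([-1.57191912e+00,  4.68723341e-05, -4.04791732e-01]),
 'effort': array([ 2.53477401e-04, -5.31809986e+01, -3.52732050e+01,  7.08064903e-02,
        2.44740327e-02, -6.79042205e-05]),
 'finger_gap': 93.98257466496925,
 'joints': array([ 1.09942064e+00,  3.00434269e-01,  1.52160158e+00, -2.88333970e-05,
        1.32068023e+00, -6.65768254e-02]),
 'moment': array([ 0.02674163, -0.02234286, -0.0055217 ]),
 'qd': array([ 2.09475196e-03, -3.14794695e-04, -4.42516797e-05,  1.35601031e-03,
        1.97297767e-03,  2.90391443e-04]),
 'wrist_force': array([-0.41565722, -0.07182149, -0.48814079])}
{'K': array([[521.46910819,   0.        , 322.16958785],
       [  0.        , 521.46910819, 246.91199194],
       [  0.        ,   0.        ,   1.        ]]),
 'dist_coeffs': array([-0.14039137,  0.        ,  0.        ,  0.        ,  0.        ]),
 'rvec': array([ 2.17828281, -1.06978183,  0.39968764]),
 'tvec': array([-345.99535687,  421.23268753,  780.03827327])}
{'K': array([[559.14556731,   0.        , 312.65267482],
       [  0.        , 559.14556731, 239.87191269],
       [  0.        ,   0.        ,   1.        ]]),
 'dist_coeffs': array([-0.15108551,  0.        ,  0.        ,  0.        ,  0.        ]),
 'rvec': array([ 2.10497104, -2.16074385,  0.1554457 ]),
 'tvec': array([ 63.21038968, 610.55660025, 928.22903128])}
```

View pics/scene0.png

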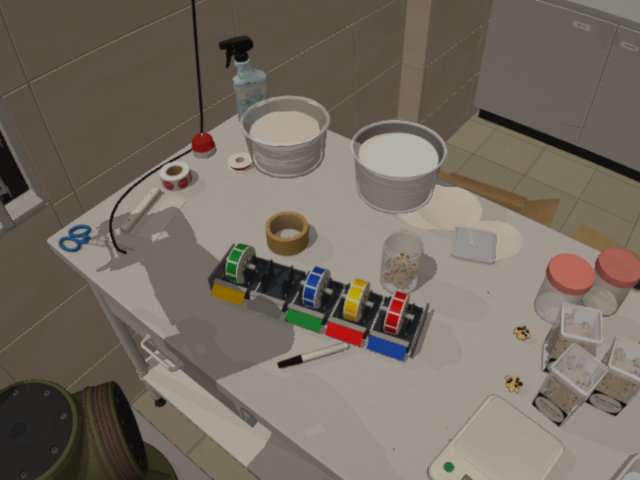

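View pics/top0.png

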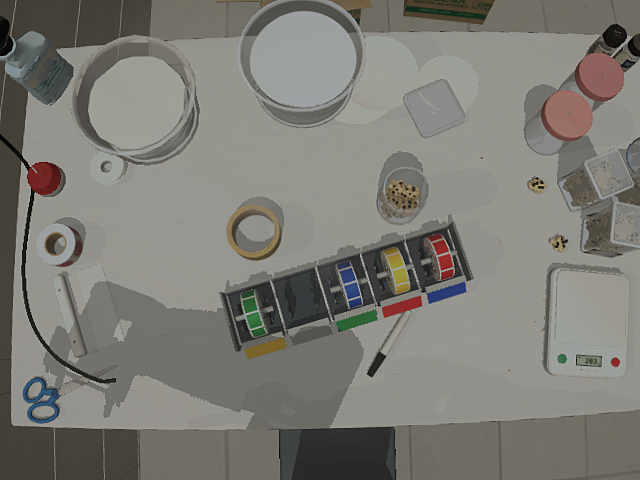

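The scene shows five lanes. From left to right the plates are yellow (holding green), grey (empty), green (holding blue), red (holding yellow) and blue (holding red). The bands in the top view are near (250,313), (347,285), (397,270) and (438,256), and the jar is at (403,194).

```bash
cat > h.py <<'E'
from cell import manip
import numpy as np, cv2
def cam(n):
    p=manip.camera_params(n); R=cv2.Rodrigues(p["rvec"])[0]
    return p,R,-R.T@p["tvec"]
def rays(n,px):
    p,R,C=cam(n); u=cv2.undistortPoints(np.array(px,float).reshape(-1,1,2),p["K"],p["dist_coeffs"]).reshape(-1,2)
    return C,np.c_[u,np.ones(len(u))]@R
def onz(n,px,z):
    C,d=rays(n,px); return C+d*((z-C[2])/d[:,2])[:,None]
H={"red":[(0,6),(174,180)],"yellow":[(20,32)],"green":[(50,80)],"blue":[(100,125)]}
def masks(img,name,smin=120):
    h=cv2.cvtColor(img,cv2.COLOR_RGB2HSV); m=np.zeros(h.shape[:2],np.uint8)
    for a,b in H[name]: m|=cv2.inRange(h,(a,smin,50),(b,255,255))
    return m
def comps(m,amin=40):
    n,l,s,c=cv2.connectedComponentsWithStats(m)
    return [(l==i,s[i],c[i]) for i in range(1,n) if s[i][4]>=amin]
E
python3 - <<'E'
from h import *
for n in ("top","scene"):
    im=cv2.imread(f"pics/{n}0.png")[:,:,::-1]; print(n,cam(n)[2].round(0))
    for c in H:
        for l,s,ce in comps(masks(im,c)):
            if 200<ce[0]<480 and 210<ce[1]<370: print(c,s,ce.round(1),onz(n,[ce],90).round(0))
im=cv2.imread("pics/top0.png")[205:365,210:480]
cv2.imwrite("pics/crop0.png",cv2.resize(im,None,fx=2.9,fy=2.9,interpolation=cv2.INTER_CUBIC))
E
```

```text
top [ 458.   37. 1014.]
red [428 234  14   7  60] [434.9 237.1] [[ 605. -159.   90.]]
red [433 240  16  15 148] [440.4 246.7] [[ 588. -167.   90.]]
red [438 254  15  16 161] [445.1 261.6] [[ 563. -174.   90.]]
red [441 269  12  11  85] [446.7 274. ] [[ 542. -175.   90.]]
red [382 296  40  22 413] [401.8 306.3] [[491. -97.  90.]]
yellow [384 247  14   8  66] [390.2 250.6] [[584. -82.  90.]]
yellow [387 254  16  15 153] [395.1 260.6] [[567. -90.  90.]]
yellow [393 268  15  16 162] [400.  275.6] [[541. -97.  90.]]
yellow [397 283  12  11  85] [402.3 287.9] [[521. -99.  90.]]
yellow [245 338  41  21 416] [265.1 348. ] [[429. 129.  90.]]
green [243 298  14  15 141] [249.4 305. ] [[499. 154.  90.]]
green [336 310  41  22 403] [356.4 320.4] [[470. -22.  90.]]
green [247 313  15  15 155] [253.7 319.9] [[475. 147.  90.]]
green [252 328  14   8  74] [258.2 331.5] [[456. 140.  90.]]
blue [340 269  16  14 146] [347.3 275.5] [[544.  -9.  90.]]
blue [345 283  15  16 165] [351.8 290.3] [[519. -16.  90.]]
blue [427 282  39  21 379] [446.3 292.2] [[ 511. -173.   90.]]
blue [349 298  13  11  83] [354.
[... 403 characters left out ...]
.7] [[567. -85.  90.]]
yellow [211 283  35  23 447] [227.3 293.7] [[397.  94.  90.]]
yellow [348 286  14  14 135] [354.5 292.8] [[542. -92.  90.]]
yellow [345 300  12  14 130] [350.4 306.4] [[ 513. -105.   90.]]
yellow [343 313  12   8  62] [349.  316.4] [[ 493. -116.   90.]]
green [229 250  12  12  90] [234.8 255.4] [[475. 151.  90.]]
green [227 263   9  11  83] [231. 268.] [[447. 134.  90.]]
green [285 309  38  23 460] [303.2 319.9] [[438. -56.  90.]]
blue [313 267  11   7  49] [318.1 270.3] [[545.  -5.  90.]]
blue [307 274  13  13 111] [312.7 280.1] [[519. -12.  90.]]
blue [304 287  11  13 104] [308.9 292.9] [[491. -25.  90.]]
blue [367 336  40  25 536] [386.5 347.6] [[ 479. -205.   90.]]
```

View pics/crop0.png

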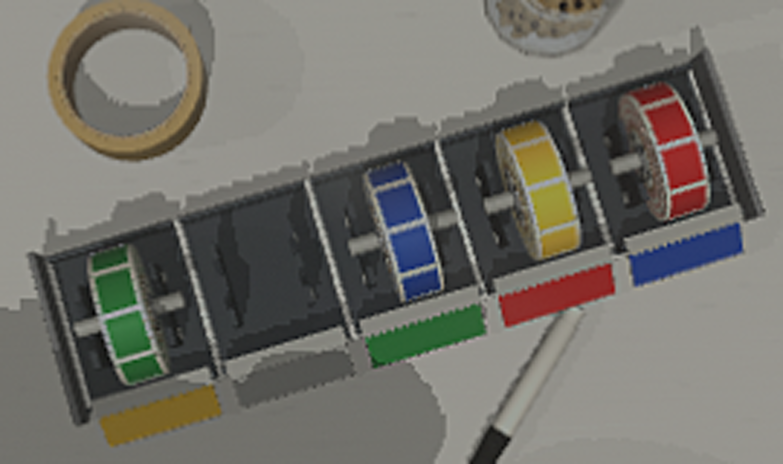

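The crop shows the axles clearly, with ends at about (76,328)-(185,300), (350,245)-(455,220), (486,205)-(592,178) and (613,165)-(716,138) in crop pixels. I'll fit the row from plates, bands and axles.

```bash
cat >> h.py <<'E'
def tri(a,b):
    (C1,d1),(C2,d2)=rays("top",[a]),rays("scene",[b]); d1,d2=d1[0],d2[0]
    t,*_=np.linalg.lstsq(np.c_[d1,-d2],C2-C1,rcond=None); P,Q=C1+t[0]*d1,C2+t[1]*d2
    return (P+Q)/2,np.linalg.norm(P-Q)
def bandcentre(n,m,yaw):
    """roll centre at z=56 from band mask: bisector of tangent rays in lane xz plane; lateral from band mid at top"""
    ys,xs=np.nonzero(m); C,d=rays(n,np.c_[xs,ys]); ex=np.array([np.cos(yaw),np.sin(yaw),0])
    ang=np.arctan2(d@ex,-d[:,2]); a,b=np.percentile(ang,[.5,99.5]); mid=(a+b)/2; w=b-a
    return C@ex+np.tan(mid)*(C[2]-56), 40/np.sin(w/2), (C[2]-56)/np.cos(mid)
E
python3 - <<'E'
from h import *
pl={0:((265.1,348),(227.3,293.7)),2:((356.4,320.4),(303.2,319.9)),3:((401.8,306.3),(344,333.5)),4:((446.3,292.2),(386.5,347.6))}
P={}
for i,(a,b) in pl.items(): P[i],e=tri(a,b); print(i,P[i].round(1),round(e,1))
i=np.array(list(P)); A=np.array([P[k] for k in P])
fx=np.polyfit(i,A[:,0],1); fy=np.polyfit(i,A[:,1],1); s=np.hypot(fx[0],fy[0]); yaw=np.arctan2(fx[0],-fy[0]); yaw=-yaw
print("pitch",s,"yaw",yaw,fx,fy)
yaw=np.arctan2(-(-fy[0])*0+0,1) if 0 else np.arctan2(fx[0],-fy[0])
ey=-np.array([fx[0],fy[0]])/s; ex=np.array([ey[1],-ey[0]]); yaw=np.arctan2(ex[1],ex[0]); print("lane yaw",yaw)
for k in P: print("plate",k,P[k][:2]@ex,P[k][:2]@ey)
ax={"green":((76,328),(185,300)),"blue":((350,245),(455,220)),"yellow":((486,205),(592,178)),"red":((613,165),(716,138))}
for c,(a,b) in ax.items():
    q=onz("top",np.array([a,b])/2.9+[210,205],59)[:,:2]; m=q.mean(0)
    print(c,"axle mid",m.round(1),"ex,ey",(m@ex).round(1),(m@ey).round(1),"len",np.linalg.norm(q[0]-q[1]).round(1),"dir",np.arctan2(*(q[0]-q[1])[[1,0]])-np.pi/2)
box={"green":(230,290,280,337),"blue":(325,262,370,312),"yellow":(375,240,420,296),"red":(420,226,465,282)}
im=cv2.imread("pics/top0.png")[:,:,::-1]
for c,(x0,y0,x1,y1) in box.items():
    m=masks(im,c,90); k=np.zeros_like(m); k[y0:y1,x0:x1]=m[y0:y1,x0:x1]
    print(c,"band",np.round(bandcentre("top",k,yaw),1),k.sum()/255)
E
```

```text
0 [426.  135.6  28.6] 1.3
2 [470.4 -25.4  27.2] 0.4
3 [ 492.7 -106.3   27.5] 0.3
4 [ 515.1 -186.9   27.2] 0.1
pitch 83.64729115631292 yaw -0.26935109225924747 [ 22.25904457 425.99095948] [-80.63128582 135.65875951]
lane yaw 0.26935109225924747
plate 0 446.76363015950983 17.32234068995357
plate 2 446.69396245746333 -149.6996937265057
plate 3 446.674149297785 -233.5602923965392
plate 4 446.79202657138563 -317.2532772568939
green axle mid [486.5 148.5] ex,ey 508.4 13.7 len 66.3 dir 0.22885190692083923
blue axle mid [530.4 -12.7] ex,ey 507.9 -153.4 len 63.7 dir 0.20600723856128944
yellow axle mid [552.3 -94.4] ex,ey 507.3 -238.0 len 65.3 dir 0.2193498042748332
red axle mid [ 574.  -170.8] ex,ey 507.9 -317.4 len 64.7 dir 0.22428996132798384
green band [ 509.6 1011.3  959.4] 451.0
blue band [ 509.2 1012.5  959.4] 468.0
yellow band [510.  979.9 959.5] 507.0
red band [509.7 985.9 959.4] 492.0
```

```bash
cat >> h.py <<'E'
from scipy.spatial.transform import Rotation as Ro
YAW=0.2694; EX=np.array([np.cos(YAW),np.sin(YAW),0]); EY=np.array([-np.sin(YAW),np.cos(YAW),0])
def lane(k,z=0,x0=508.5,y0=18.2): return x0*EX+(y0-84*k)*EY+[0,0,z]
def goto(P):
    s=manip.read_state(); R=Ro.from_euler("xyz",s["eef_rot"])
    e=R.as_matrix().T@(P-s["eef_pos"])/1000; want=Ro.from_euler("xyz",[-np.pi/2,0,YAW])
    print("t",s["clock"],"pos",s["eef_pos"].round(1),"shift",e.round(4),"turn",(R.inv()*want).as_rotvec().round(4),"gap",s["finger_gap"].round(1),"F",s["wrist_force"].round(1))
E
python3 -c "
from h import *
print(lane(2)); goto(lane(2,205))"
```

```text
[530.02853065  -9.05796345   0.        ]Traceback (most recent call last):
  File "<string>", line 3, in <module>
    print(lane(2)); goto(lane(2,205))
                    ~~~~^^^^^^^^^^^^^
  File "h.py", line 34, in goto
    print("t",s["clock"],"pos",s["eef_pos"].round(1),"shift",e.round(4),"turn",(R.inv()*want).as_rotvec().round(4),"gap",s["finger_gap"].round(1),"F",s["wrist_force"].round(1))
                                                                                                                         ^^^^^^^^^^^^^^^^^^^^^
AttributeError: 'float' object has no attribute 'round'
```

```bash
sed -i 's/s\["finger_gap"\].round(1)/round(s["finger_gap"],1)/' h.py; python3 -c "
from h import *
goto(lane(2,205))"
```

```text
t 0.1 pos [216.5 505.4 205. ] shift [ 4.908e-01  3.000e-04 -3.494e-01] turn [ 9.000e-04 -6.742e-01 -4.000e-04] gap 94.0 F [ 0.8 -0.7  1.1]
```

Call:
{"api": "play_rows", "payload": {"series": [[[0.491,0,-0.349],-0.674,0],[[0.491,0,-0.349],-0.674,0],[[0.491,0,-0.349],-0.674,0],[[0.491,0,-0.349],-0.674,0],[[0.491,0,-0.349],-0.674,0],[[0.491,0,-0.349],-0.674,0],[[0.491,0,-0.349],-0.674,0],[[0.491,0,-0.349],-0.674,0],[[0.491,0,-0.349],-0.674,0],[[0.491,0,-0.349],-0.674,0.3],[[0.491,0,-0.349],-0.674,0.3],[[0.491,0,-0.349],-0.674,0.3],[[0.491,0,-0.349],-0.674,0.3],[[0.491,0,-0.349],-0.674,0.3],[[0.491,0,-0.349],-0.674,0.3],[[0.491,0,-0.349],-0.674,0.3],[[0.491,0,-0.349],-0.674,0.3],[[0.491,0,-0.349],-0.674,0.3]], "squeeze": 20}}

```text
clock: 1.9
eef_pos: [530.2, -8.1, 205.5]
eef_rot: [-1.572, 0.0, 0.27]
wrist_force: [0.6, 0.1, -0.1]
finger_gap: 66.0
```

```bash
python3 -c "
from h import *
goto(lane(2,71))"
```

```text
t 1.9 pos [530.2  -8.1 205.5] shift [-0.0004  0.1345 -0.0008] turn [ 0.0009  0.001  -0.0004] gap 66.0 F [ 0.6  0.1 -0.1]
```

Call:
{"api": "play_rows", "payload": {"series": [[[0,0.03,0],0,0.3],[[0,0.06,0],0,0.3],[[0,0.09,0],0,0.3],[[0,0.11,0],0,0.3],[[0,0.125,0],0,0.3],[[0,0.1345,-0.001],0,0.3],[[0,0.1345,-0.001],0,0.3],[[0,0.1345,-0.001],0,0.3]]}}

```text
clock: 2.7
eef_pos: [530.7, -9.1, 71.6]
eef_rot: [-1.572, -0.0, 0.271]
wrist_force: [0.4, 0.6, 0.6]
finger_gap: 65.9
```

```bash
python3 -c "
from h import *
goto(lane(2,71))
a=manip.camera('top')[195:355,215:485,::-1]; b=manip.camera('scene')[200:360,190:460,::-1]
cv2.imwrite('pics/g1.png',cv2.resize(np.vstack([a,b]),None,fx=1.85,fy=1.85,interpolation=cv2.INTER_CUBIC))"
```

```text
t 2.7 pos [530.7  -9.1  71.6] shift [-0.0007  0.0006  0.0002] turn [0.0011 0.0011 0.0003] gap 65.9 F [0.4 0.6 0.6]
```

View pics/g1.png

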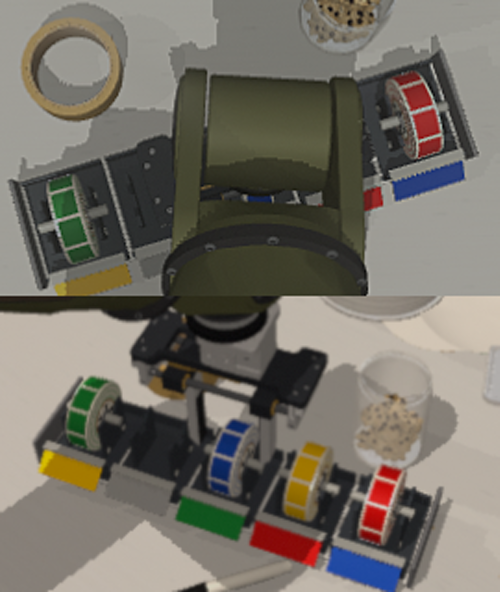

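The fingers straddle the blue disc (crop, lower half, about (195,420) and (268,420)). I'll close them and lift.

Call:
{"api": "play_rows", "payload": {"series": [[[0,0,0],0,0.9],[[0,0,0],0,0.9],[[0,0,0],0,0.9],[[0,0,0],0,0.9],[[0,0,0],0,0.9],[[0,0,0],0,0.9],[[0,0,0],0,0.9],[[0,0,0],0,0.9],[[0,-0.01,0],0,0.9],[[0,-0.025,0],0,0.9],[[0,-0.045,0],0,0.9],[[0,-0.065,0],0,0.9],[[0,-0.085,0],0,0.9],[[0,-0.1,0],0,0.9],[[0,-0.11,0],0,0.9],[[0,-0.11,0],0,0.9],[[0,-0.11,0],0,0.9]], "squeeze": 25}}

```text
clock: 4.5
eef_pos: [530.5, -9.0, 181.5]
eef_rot: [-1.572, -0.0, 0.27]
wrist_force: [0.6, -0.1, -2.0]
finger_gap: 26.1
```

```bash
python3 -c "
from h import *
goto(lane(1,181.6))
a=manip.camera('top')[195:355,215:485,::-1]; b=manip.camera('scene')[180:340,190:460,::-1]
cv2.imwrite('pics/g2.png',cv2.resize(np.vstack([a,b]),None,fx=1.85,fy=1.85,interpolation=cv2.INTER_CUBIC))"
```

```text
t 4.5 pos [530.5  -9.  181.5] shift [-0.0004 -0.0002  0.084 ] turn [0.0011 0.0011 0.0004] gap 26.1 F [ 0.6 -0.1 -2. ]
```

View pics/g2.png

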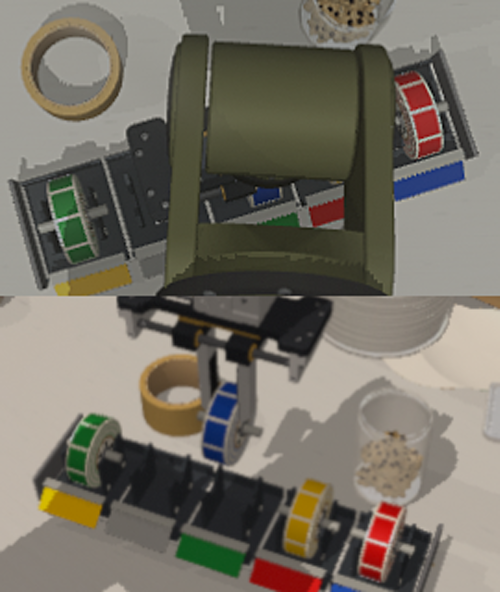

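The blue roll is held upright and clear of the dispenser. I'll move it to the spare lane.

Call:
{"api": "play_rows", "payload": {"series": [[[0,0,0.015],0,0.9],[[0,0,0.035],0,0.9],[[0,0,0.055],0,0.9],[[0,0,0.075],0,0.9],[[0,0,0.084],0,0.9],[[0,0,0.084],0,0.9],[[0,0.02,0.084],0,0.9],[[0,0.04,0.084],0,0.9],[[0,0.06,0.084],0,0.9],[[0,0.075,0.084],0,0.9],[[0,0.085,0.084],0,0.9],[[0,0.095,0.084],0,0.9],[[0,0.103,0.084],0,0.9],[[0,0.108,0.084],0,0.9],[[0,0.1095,0.084],0,0.9],[[0,0.1095,0.084],0,0.9],[[0,0.1095,0.084],0,0.9]]}}

```text
clock: 6.3
eef_pos: [508.1, 71.9, 71.9]
eef_rot: [-1.572, -0.0, 0.271]
wrist_force: [-1.4, -0.5, 1.7]
finger_gap: 25.8
```

```bash
python3 -c "
from h import *
goto(lane(1,71))
b=manip.camera('scene')[220:340,200:360,::-1]
cv2.imwrite('pics/g3.png',cv2.resize(b,None,fx=4,fy=4,interpolation=cv2.INTER_CUBIC))"
```

```text
t 6.3 pos [508.1  71.9  71.9] shift [-0.0004  0.0009  0.0002] turn [0.001  0.0011 0.0003] gap 25.8 F [-1.4 -0.5  1.7]
```

View pics/g3.png

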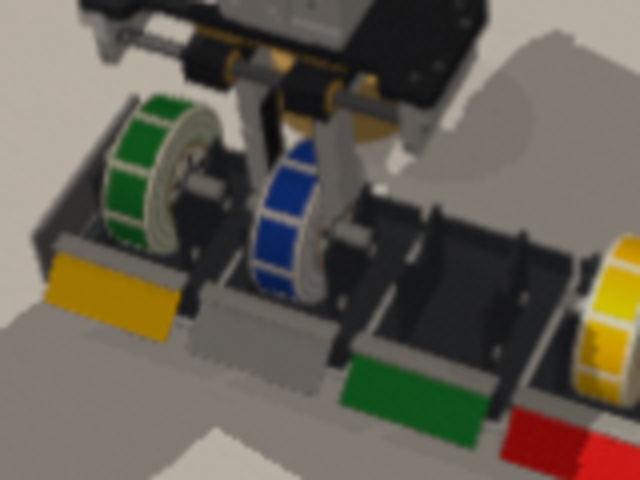

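The blue disc sits in the spare lane at the same depth as before, and its weight is off the gripper (Fz went from -2 to +1.7 N). I'll release it and go to the green roll in lane 0.

Call:
{"api": "play_rows", "payload": {"series": [[[0,0,0],0,0.3],[[0,0,0],0,0.3],[[0,0,0],0,0.3],[[0,0,0],0,0.3],[[0,0,0],0,0.3],[[0,-0.015,0],0,0.3],[[0,-0.04,0],0,0.3],[[0,-0.06,0],0,0.3],[[0,-0.06,0.03],0,0.3],[[0,-0.06,0.06],0,0.3],[[0,-0.06,0.084],0,0.3],[[0,-0.06,0.084],0,0.3],[[0,-0.06,0.084],0,0.3],[[0,-0.04,0.084],0,0.3],[[0,-0.02,0.084],0,0.3],[[0,-0.008,0.084],0,0.3],[[0,0,0.084],0,0.3],[[0,0,0.084],0,0.3],[[0,0,0.084],0,0.3]]}}

```text
clock: 8.25
eef_pos: [486.0, 152.7, 72.3]
eef_rot: [-1.572, -0.001, 0.27]
wrist_force: [-0.7, -0.0, 0.6]
finger_gap: 66.1
```

```bash
python3 -c "
from h import *
goto(lane(0,71.5))
b=manip.camera('scene')[220:340,200:360,::-1]
cv2.imwrite('pics/g4.png',cv2.resize(b,None,fx=4,fy=4,interpolation=cv2.INTER_CUBIC))"
```

```text
t 8.25 pos [486.  152.7  72.3] shift [-0.0006  0.0008  0.0004] turn [0.0011 0.0008 0.0008] gap 66.1 F [-0.7 -0.   0.6]
```

View pics/g4.png

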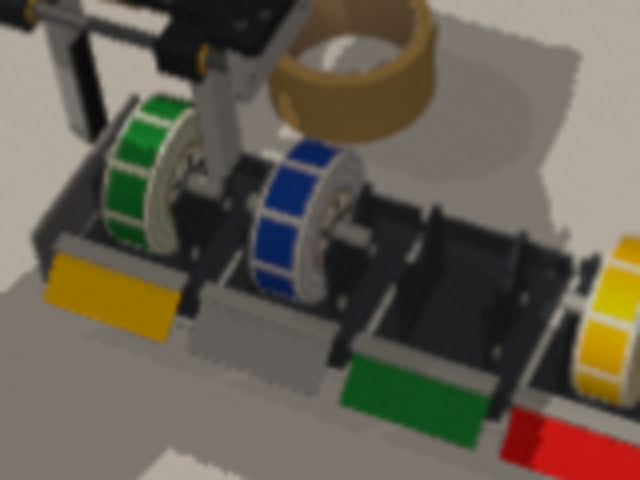

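The blue roll is seated in the grey lane and the fingers straddle the green roll. I'll grasp and lift it.

Call:
{"api": "play_rows", "payload": {"series": [[[0,0.0005,0],0,0.9],[[0,0.0005,0],0,0.9],[[0,0.0005,0],0,0.9],[[0,0.0005,0],0,0.9],[[0,0.0005,0],0,0.9],[[0,0.0005,0],0,0.9],[[0,0.0005,0],0,0.9],[[0,0.0005,0],0,0.9],[[0,-0.01,0],0,0.9],[[0,-0.025,0],0,0.9],[[0,-0.045,0],0,0.9],[[0,-0.065,0],0,0.9],[[0,-0.085,0],0,0.9],[[0,-0.1,0],0,0.9],[[0,-0.11,0],0,0.9],[[0,-0.11,0],0,0.9],[[0,-0.11,0],0,0.9]]}}

```text
clock: 10.0
eef_pos: [485.7, 152.8, 182.0]
eef_rot: [-1.572, -0.001, 0.27]
wrist_force: [-0.4, -0.0, -2.2]
finger_gap: 25.8
```

```bash
python3 -c "
from h import *
goto(lane(2,71.5))"
```

```text
t 10.0 pos [485.7 152.8 182. ] shift [-0.0006  0.1107 -0.1677] turn [0.001  0.0009 0.0006] gap 25.8 F [-0.4 -0.  -2.2]
```

Held (gap 25.8, Fz −2.2). Next it goes to lane 2, the green one.

Call:
{"api": "play_rows", "payload": {"series": [[[0,0,-0.015],0,0.9],[[0,0,-0.04],0,0.9],[[0,0,-0.07],0,0.9],[[0,0,-0.1],0,0.9],[[0,0,-0.13],0,0.9],[[0,0,-0.155],0,0.9],[[0,0,-0.168],0,0.9],[[0,0,-0.168],0,0.9],[[0,0.02,-0.168],0,0.9],[[0,0.04,-0.168],0,0.9],[[0,0.06,-0.168],0,0.9],[[0,0.075,-0.168],0,0.9],[[0,0.085,-0.168],0,0.9],[[0,0.095,-0.168],0,0.9],[[0,0.103,-0.168],0,0.9],[[0,0.108,-0.168],0,0.9],[[0,0.11,-0.168],0,0.9],[[0,0.11,-0.168],0,0.9],[[0,0.11,-0.168],0,0.9]]}}

```text
clock: 11.9
eef_pos: [530.9, -9.2, 72.6]
eef_rot: [-1.572, -0.001, 0.27]
wrist_force: [0.0, 0.2, -1.5]
finger_gap: 25.8
```

```bash
python3 -c "
from h import *
goto(lane(3,71.5))
b=manip.camera('scene')[240:360,260:420,::-1]
cv2.imwrite('pics/g5.png',cv2.resize(b,None,fx=4,fy=4,interpolation=cv2.INTER_CUBIC))"
```

```text
t 11.9 pos [530.9  -9.2  72.6] shift [-0.0009  0.0012 -0.0836] turn [0.0013 0.0009 0.0013] gap 25.8 F [ 0.   0.2 -1.5]
```

View pics/g5.png

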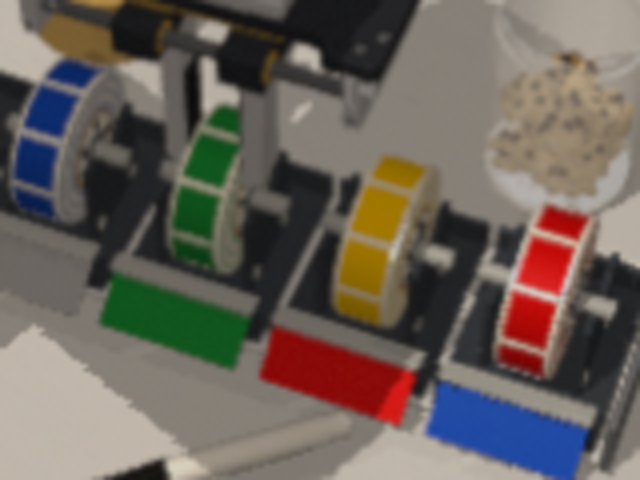

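The green roll is in the green lane within about 1 mm of seated. I'll lower it slightly, release it and move over the yellow roll.

Call:
{"api": "play_rows", "payload": {"series": [[[0,0.001,0],0,0.9],[[0,0.001,0],0,0.3],[[0,0.001,0],0,0.3],[[0,0.001,0],0,0.3],[[0,0.001,0],0,0.3],[[0,0,0],0,0.3],[[0,-0.015,0],0,0.3],[[0,-0.04,0],0,0.3],[[0,-0.06,0],0,0.3],[[-0.001,-0.06,-0.03],0,0.3],[[-0.001,-0.06,-0.06],0,0.3],[[-0.001,-0.06,-0.084],0,0.3],[[-0.001,-0.06,-0.084],0,0.3],[[-0.001,-0.06,-0.084],0,0.3],[[-0.001,-0.04,-0.084],0,0.3],[[-0.001,-0.02,-0.084],0,0.3],[[-0.001,-0.008,-0.084],0,0.3],[[-0.001,0.001,-0.084],0,0.3],[[-0.001,0.001,-0.084],0,0.3],[[-0.001,0.001,-0.084],0,0.3]]}}

```text
clock: 13.95
eef_pos: [552.6, -90.3, 72.3]
eef_rot: [-1.572, -0.002, 0.271]
wrist_force: [0.1, 0.6, -0.0]
finger_gap: 66.0
```

Call:
{"api": "play_rows", "payload": {"series": [[[0,0,0],0,0.9],[[0,0,0],0,0.9],[[0,0,0],0,0.9],[[0,0,0],0,0.9],[[0,0,0],0,0.9],[[0,0,0],0,0.9],[[0,0,0],0,0.9],[[0,0,0],0,0.9],[[0,-0.01,0],0,0.9],[[0,-0.025,0],0,0.9],[[0,-0.045,0],0,0.9],[[0,-0.065,0],0,0.9],[[0,-0.085,0],0,0.9],[[0,-0.1,0],0,0.9],[[0,-0.11,0],0,0.9],[[0,-0.11,0],0,0.9],[[0,-0.11,0],0,0.9]]}}

```text
clock: 15.65
eef_pos: [552.1, -90.2, 181.8]
eef_rot: [-1.572, -0.001, 0.271]
wrist_force: [0.5, 0.1, -1.5]
finger_gap: 25.6
```

```bash
python3 -c "
from h import *
goto(lane(0,71.5))"
```

```text
t 15.65 pos [552.1 -90.2 181.8] shift [0.0004 0.11   0.2522] turn [0.0013 0.0011 0.0012] gap 25.6 F [ 0.5  0.1 -1.5]
```

Call:
{"api": "play_rows", "payload": {"series": [[[0,0,0.015],0,0.9],[[0,0,0.045],0,0.9],[[0,0,0.08],0,0.9],[[0,0,0.12],0,0.9],[[0,0,0.16],0,0.9],[[0,0,0.2],0,0.9],[[0,0,0.232],0,0.9],[[0,0,0.248],0,0.9],[[0,0,0.252],0,0.9],[[0,0,0.252],0,0.9],[[0,0.02,0.252],0,0.9],[[0,0.045,0.252],0,0.9],[[0,0.068,0.252],0,0.9],[[0,0.083,0.252],0,0.9],[[0,0.095,0.252],0,0.9],[[0,0.103,0.252],0,0.9],[[0,0.108,0.252],0,0.9],[[0,0.11,0.252],0,0.9],[[0,0.11,0.252],0,0.9],[[0,0.11,0.252],0,0.9]]}}

```text
clock: 17.65
eef_pos: [485.4, 152.5, 72.2]
eef_rot: [-1.572, -0.002, 0.271]
wrist_force: [-1.9, -3.0, 4.3]
finger_gap: 25.7
```

```bash
python3 -c "
from h import *
goto(lane(4,71.5))
b=manip.camera('scene')[220:370,200:440,::-1]
cv2.imwrite('pics/g6.png',cv2.resize(b,None,fx=3.3,fy=3.3,interpolation=cv2.INTER_CUBIC))"
```

```text
t 17.65 pos [485.4 152.5  72.2] shift [-3.000e-04  1.200e-03 -3.356e-01] turn [0.0016 0.0011 0.0023] gap 25.7 F [-1.9 -3.   4.3]
```

View pics/g6.png

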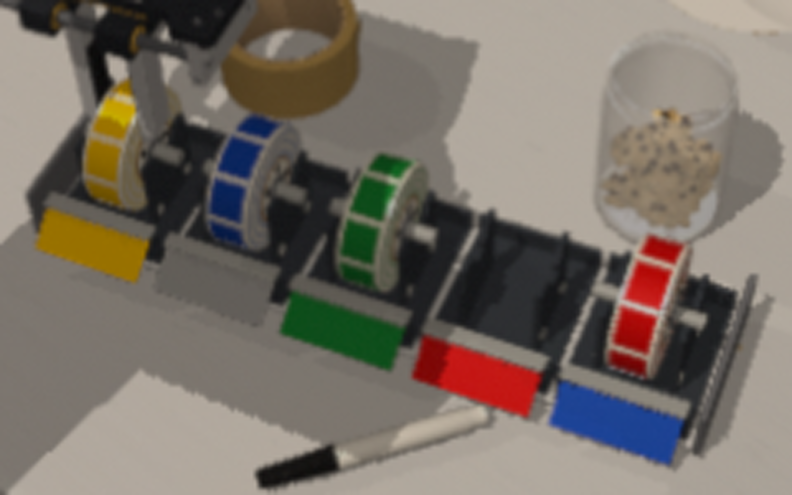

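The yellow roll is down in its lane, with the weight supported (Fz +4.3). The green roll sits seated. I'll release and go to red in lane 4.

Call:
{"api": "play_rows", "payload": {"series": [[[0,0,0],0,0.3],[[0,0,0],0,0.3],[[0,0,0],0,0.3],[[0,0,0],0,0.3],[[0,0,0],0,0.3],[[0,-0.015,0],0,0.3],[[0,-0.04,0],0,0.3],[[0,-0.06,0],0,0.3],[[0,-0.06,-0.03],0,0.3],[[0,-0.06,-0.07],0,0.3],[[0,-0.06,-0.115],0,0.3],[[0,-0.06,-0.16],0,0.3],[[0,-0.06,-0.205],0,0.3],[[0,-0.06,-0.25],0,0.3],[[0,-0.06,-0.29],0,0.3],[[0,-0.06,-0.32],0,0.3],[[0,-0.06,-0.336],0,0.3],[[0,-0.06,-0.336],0,0.3],[[0,-0.06,-0.336],0,0.3]]}}

```text
clock: 19.6
eef_pos: [574.8, -170.2, 132.5]
eef_rot: [-1.572, -0.002, 0.271]
wrist_force: [-0.1, 0.3, -0.8]
finger_gap: 65.7
```

```bash
python3 -c "
from h import *
goto(lane(4,72))"
```

```text
t 19.6 pos [ 574.8 -170.2  132.5] shift [-0.0004  0.0605 -0.0007] turn [0.0011 0.0015 0.002 ] gap 65.7 F [-0.1  0.3 -0.8]
```

Call:
{"api": "play_rows", "payload": {"series": [[[0,0,0],0,0.45],[[0,0,0],0,0.45],[[0,0.02,-0.001],0,0.45],[[0,0.04,-0.001],0,0.45],[[0,0.053,-0.001],0,0.45],[[0,0.0605,-0.001],0,0.45],[[0,0.0605,-0.001],0,0.45],[[0,0.0605,-0.001],0,0.45]]}}

```text
clock: 20.4
eef_pos: [575.5, -171.2, 72.7]
eef_rot: [-1.572, -0.003, 0.271]
wrist_force: [0.4, -0.0, 0.3]
finger_gap: 51.5
```

Call:
{"api": "play_rows", "payload": {"series": [[[0,0,0],0,0.9],[[0,0,0],0,0.9],[[0,0,0],0,0.9],[[0,0,0],0,0.9],[[0,0,0],0,0.9],[[0,0,0],0,0.9],[[0,0,0],0,0.9],[[0,0,0],0,0.9],[[0,-0.01,0],0,0.9],[[0,-0.025,0],0,0.9],[[0,-0.045,0],0,0.9],[[0,-0.065,0],0,0.9],[[0,-0.085,0],0,0.9],[[0,-0.1,0],0,0.9],[[0,-0.11,0],0,0.9],[[0,-0.11,0],0,0.9],[[0,-0.11,0],0,0.9]]}}

```text
clock: 22.1
eef_pos: [575.0, -171.0, 182.3]
eef_rot: [-1.572, -0.002, 0.271]
wrist_force: [0.4, 0.1, -2.3]
finger_gap: 25.7
```

```bash
python3 -c "
from h import *
goto(lane(3,71.7))"
```

```text
t 22.1 pos [ 575.  -171.   182.3] shift [-0.0004  0.1105  0.0843] turn [0.0013 0.0016 0.0022] gap 25.7 F [ 0.4  0.1 -2.3]
```

Call:
{"api": "play_rows", "payload": {"series": [[[0,0,0.015],0,0.9],[[0,0,0.035],0,0.9],[[0,0,0.055],0,0.9],[[0,0,0.075],0,0.9],[[0,0,0.084],0,0.9],[[0,0,0.084],0,0.9],[[0,0.02,0.084],0,0.9],[[0,0.04,0.084],0,0.9],[[0,0.06,0.084],0,0.9],[[0,0.075,0.084],0,0.9],[[0,0.085,0.084],0,0.9],[[0,0.095,0.084],0,0.9],[[0,0.103,0.084],0,0.9],[[0,0.108,0.084],0,0.9],[[0,0.1105,0.084],0,0.9],[[0,0.1105,0.084],0,0.9],[[0,0.1105,0.084],0,0.9]]}}

```text
clock: 23.8
eef_pos: [553.1, -90.2, 72.9]
eef_rot: [-1.573, -0.003, 0.271]
wrist_force: [-4.3, 1.3, 7.0]
finger_gap: 25.7
```

```bash
python3 -c "
from h import *
goto(lane(1,71.7))
b=manip.camera('scene')[220:370,200:440,::-1]
cv2.imwrite('pics/g7.png',cv2.resize(b,None,fx=3.3,fy=3.3,interpolation=cv2.INTER_CUBIC))"
```

```text
t 23.8 pos [553.1 -90.2  72.9] shift [-0.0003  0.0009  0.1684] turn [0.0018 0.0018 0.0031] gap 25.7 F [-4.3  1.3  7. ]
```

View pics/g7.png

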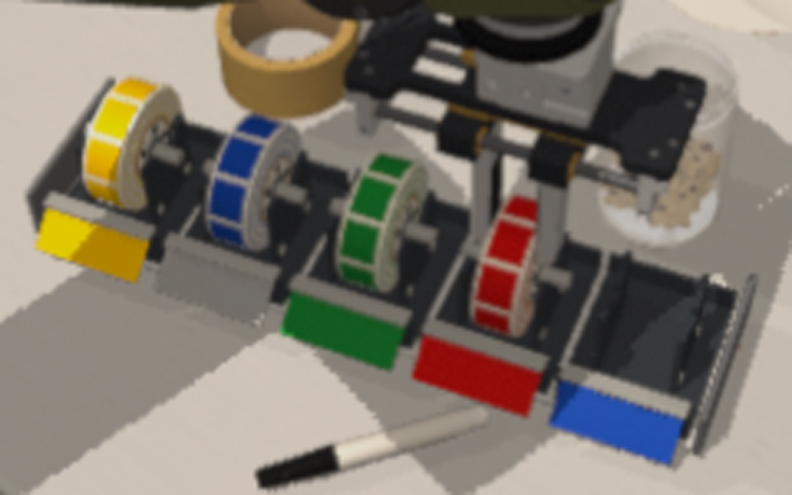

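The red roll is in the red lane and resting (Fz +7). Yellow and green are seated. I'll release and go back to the blue roll in lane 1.

Call:
{"api": "play_rows", "payload": {"series": [[[0,0,0],0,0.3],[[0,0,0],0,0.3],[[0,0,0],0,0.3],[[0,0,0],0,0.3],[[0,0,0],0,0.3],[[0,-0.015,0],0,0.3],[[0,-0.04,0],0,0.3],[[0,-0.06,0],0,0.3],[[0,-0.06,0.03],0,0.3],[[0,-0.06,0.07],0,0.3],[[0,-0.06,0.11],0,0.3],[[0,-0.06,0.15],0,0.3],[[0,-0.06,0.168],0,0.3],[[0,-0.06,0.168],0,0.3],[[0,-0.04,0.168],0,0.3],[[0,-0.02,0.168],0,0.3],[[0,-0.008,0.168],0,0.3],[[0,0.0005,0.168],0,0.3],[[0,0.0005,0.168],0,0.3],[[0,0.0005,0.168],0,0.3]]}}

```text
clock: 25.85
eef_pos: [508.4, 71.5, 72.5]
eef_rot: [-1.573, -0.004, 0.271]
wrist_force: [-0.8, 0.1, 0.6]
finger_gap: 66.3
```

Call:
{"api": "play_rows", "payload": {"series": [[[0,0,0],0,0.9],[[0,0,0],0,0.9],[[0,0,0],0,0.9],[[0,0,0],0,0.9],[[0,0,0],0,0.9],[[0,0,0],0,0.9],[[0,0,0],0,0.9],[[0,0,0],0,0.9],[[0,-0.01,0],0,0.9],[[0,-0.025,0],0,0.9],[[0,-0.045,0],0,0.9],[[0,-0.065,0],0,0.9],[[0,-0.085,0],0,0.9],[[0,-0.1,0],0,0.9],[[0,-0.11,0],0,0.9],[[0,-0.11,0],0,0.9],[[0,-0.11,0],0,0.9]]}}

```text
clock: 27.55
eef_pos: [507.7, 71.5, 182.1]
eef_rot: [-1.573, -0.003, 0.271]
wrist_force: [0.1, 0.0, -2.6]
finger_gap: 25.6
```

```bash
python3 -c "
from h import *
goto(lane(4,71.7))"
```

```text
t 27.55 pos [507.7  71.5 182.1] shift [-0.0007  0.1108 -0.2514] turn [0.0017 0.0014 0.003 ] gap 25.6 F [ 0.1  0.  -2.6]
```

Call:
{"api": "play_rows", "payload": {"series": [[[0,0,-0.015],0,0.9],[[0,0,-0.045],0,0.9],[[0,0,-0.08],0,0.9],[[0,0,-0.12],0,0.9],[[0,0,-0.16],0,0.9],[[0,0,-0.2],0,0.9],[[0,0,-0.232],0,0.9],[[0,0,-0.248],0,0.9],[[0,0,-0.252],0,0.9],[[0,0,-0.252],0,0.9],[[0,0.02,-0.252],0,0.9],[[0,0.045,-0.252],0,0.9],[[0,0.068,-0.252],0,0.9],[[0,0.083,-0.252],0,0.9],[[0,0.095,-0.252],0,0.9],[[0,0.103,-0.252],0,0.9],[[0,0.108,-0.252],0,0.9],[[0,0.1105,-0.252],0,0.9],[[0,0.1105,-0.252],0,0.9],[[0,0.1105,-0.252],0,0.9]]}}

```text
clock: 29.55
eef_pos: [575.9, -171.5, 72.6]
eef_rot: [-1.573, -0.004, 0.271]
wrist_force: [0.8, 1.1, 0.8]
finger_gap: 25.6
```

```bash
python3 -c "
from h import *
goto(lane(4,71.7))
b=manip.camera('scene')[220:370,220:460,::-1]
cv2.imwrite('pics/g8.png',cv2.resize(b,None,fx=3.3,fy=3.3,interpolation=cv2.INTER_CUBIC))"
```

```text
t 29.55 pos [ 575.9 -171.5   72.6] shift [-0.001   0.0009  0.0008] turn [0.0023 0.0015 0.004 ] gap 25.6 F [0.8 1.1 0.8]
```

View pics/g8.png

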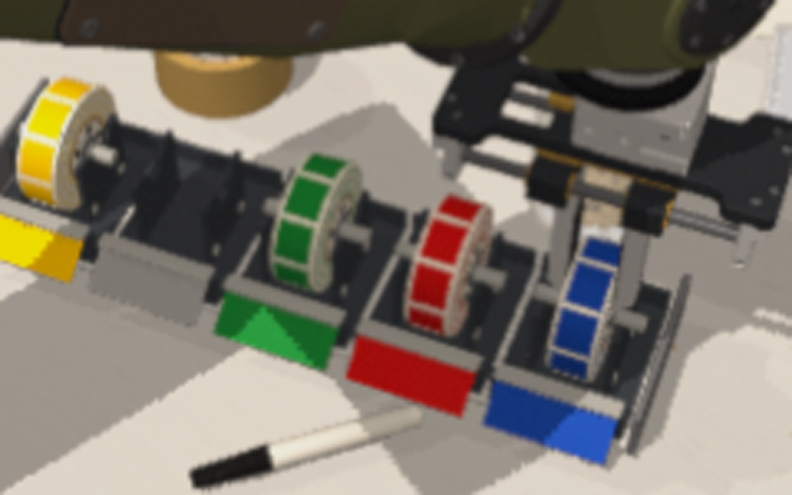

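The blue roll is in the blue lane. I'll release it, lift and back away so both cameras can check.

Call:
{"api": "play_rows", "payload": {"series": [[[0,0,0],0,0.45],[[0,0,0],0,0.45],[[0,0,0],0,0.45],[[0,0,0],0,0.45],[[0,0,0],0,0.45],[[0,-0.015,0],0,0.45],[[0,-0.04,0],0,0.45],[[0,-0.08,0],0,0.45],[[0,-0.12,0],0,0.45],[[0,-0.15,0.02],0,0.45],[[0,-0.15,0.06],0,0.45],[[0,-0.15,0.11],0,0.45],[[-0.02,-0.15,0.16],0,0.45],[[-0.05,-0.15,0.2],0,0.45],[[-0.08,-0.15,0.24],0,0.45],[[-0.11,-0.15,0.28],0,0.45],[[-0.14,-0.15,0.32],0,0.45],[[-0.17,-0.15,0.36],0,0.45],[[-0.19,-0.15,0.4],0,0.45],[[-0.2,-0.15,0.44],0,0.45]]}}

```text
clock: 31.6
eef_pos: [262.9, 200.0, 222.2]
eef_rot: [-1.572, -0.007, 0.271]
wrist_force: [1.0, -0.2, 0.3]
finger_gap: 51.5
```

Call:
{"api": "play_rows", "payload": {"series": [[[0,0,0.05],0,0.45],[[0,0,0.1],0,0.45],[[0,0,0.14],0,0.45],[[0,0,0.18],0,0.45],[[0,0,0.2],0,0.45],[[0,0,0.2],0,0.45],[[0,0,0.2],0,0.45],[[0,0,0.2],0,0.45]]}}

```text
clock: 32.4
eef_pos: [209.8, 392.0, 222.4]
eef_rot: [-1.572, -0.007, 0.27]
wrist_force: [-0.0, 0.3, 0.1]
finger_gap: 51.7
```

```bash
python3 - <<'E'
from h import *
t=manip.camera('top'); s=manip.camera('scene')
cv2.imwrite('pics/top9.png',t[:,:,::-1]); cv2.imwrite('pics/scene9.png',s[:,:,::-1])
print(manip.read_state()["eef_pos"])
for c,k in (("yellow",0),("green",2),("red",3),("blue",4)):
    p,R,C=cam("top"); q=cv2.projectPoints(lane(k,80)[None],p["rvec"],p["tvec"],p["K"],p["dist_coeffs"])[0].ravel().astype(int)
    m=masks(t,c,90); z=np.zeros_like(m); x,y=q; z[y-28:y+24,x-22:x+22]=m[y-28:y+24,x-22:x+22]
    ys,xs=np.nonzero(z); print(c,q,np.round(bandcentre("top",z,YAW),1),z.sum()/255, "lane ey",18.2-84*k,"band ey at z90",(onz("top",[[xs.mean(),ys.mean()]],92)@EY).round(1))
a=cv2.resize(t[205:365,210:480,::-1],(780,462),interpolation=cv2.INTER_CUBIC)
cv2.imwrite('pics/fin_t.png',a)
b=cv2.resize(s[220:370,200:440,::-1],None,fx=3.3,fy=3.3,interpolation=cv2.INTER_CUBIC); cv2.imwrite('pics/fin_s.png',b)
E
```

```text
[209.87099905 392.06359973 222.34414825]
yellow [250 313] [509.2 977.7 959.4] 528.0 lane ey 18.2 band ey at z90 [15.2]
green [347 284] [ 509.3 1025.5  959.4] 429.0 lane ey -149.8 band ey at z90 [-152.1]
red [394 269] [509.1 990.1 959.4] 500.0 lane ey -233.8 band ey at z90 [-235.1]
blue [441 255] [ 509.4 1000.2  959.4] 449.0 lane ey -317.8 band ey at z90 [-319.3]
```

View pics/fin_t.png

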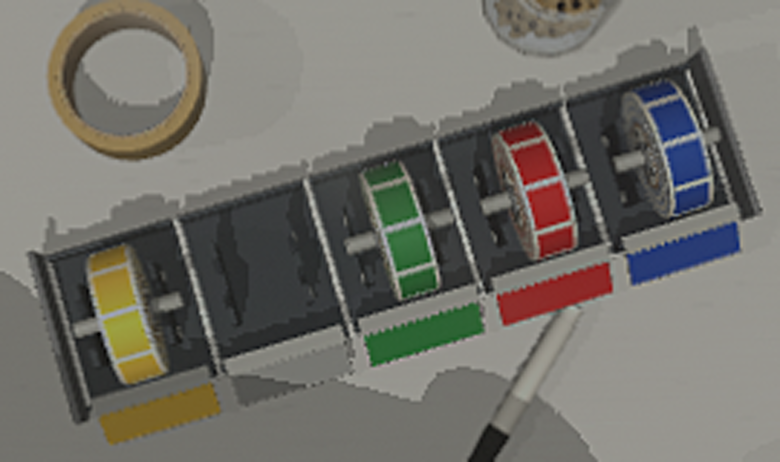

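View pics/fin_s.png

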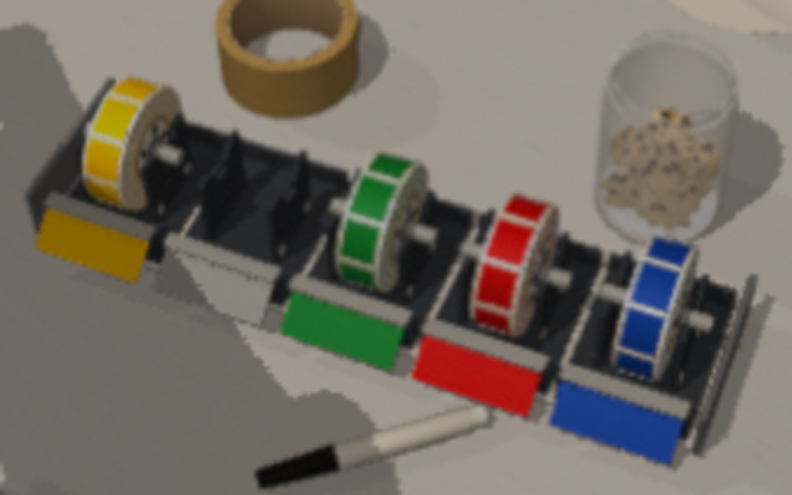

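Both views show each roll seated in its own lane, axles sitting as they did at the start. The grey lane is empty and the jar hasn't moved. I'm handing in.

```bash
python3 -c "
from cell import manip
print(manip.sign_off())"
```

```text
the job is handed in; nothing more can be done
None
```

All four label rolls now hang in the lanes of their own colour, the grey spare lane is empty, and I handed the job in at about 33 s of the 109 s allowed. I parked blue in the spare lane, then moved green, yellow and red home, and blue last.

- **Front-to-back position:** all four rolls measured 509.1–509.4 mm in the final top view. That matches the 509.2–510.0 mm measured for the rolls originally seated there.
- **Sideways position:** the rolls are within about 3 mm of the estimated lane centres, inside the 12 mm limit. I estimated those centres from the front plates.
- **Height and tilt:** I judged these by eye and from the set-down height (72–73 mm at the tool tip, as at the first grasp), and did not measure them directly. At set-down, the upward force on the gripper showed yellow, red and blue resting in their notches. Green still hung about 1 mm high, so I lowered it slightly before release, and the later pictures show it seated.
- **One disagreement:** axle angles I read by hand before moving anything came out about 0.045 rad off the row direction. I put that down to my pixel reading, and did not measure them again at the end.
- **Jar and bench:** the jar shows in the same place in the pictures before and after, and no roll touched the bench.

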